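Change over the drives in two docks

TASK

Both drive docks have finished their run: move the finished drives out of the docks into the white foam holders, and put the two drives now waiting in the foam holders into the docks, the large one in the wide dock and the small one in the narrow dock. One foam holder is free for the change-over; in the end every drive stands upright and fully down in a dock or holder of its own. Hard disks are fragile, so never drop one or knock one over, and leave the alcohol bottle standing.

Things in the scene. Friction and masses are not known exactly. Their poses are not given: they have to be found in the camera images.
- large_done: 3.5-inch hard disk, a bare metal box with a blank label on one face and a circuit board on the other, 102 wide (its x) x 26 thick (y) x 147 mm tall (z), about 0.6 kg, standing on its connector end; origin at the centre of its underside. Grip it from above across its 26 mm. Finished: stands in the wide dock at the start.
- small_done: 2.5-inch hard disk, a bare metal box with a blank label on one face and a circuit board on the other, 70 wide (its x) x 15 thick (y) x 100 mm tall (z), about 0.17 kg, standing on its connector end; origin at the centre of its underside. Grip it from above across its 15 mm. Finished: stands in the narrow dock at the start.
- large_next: 3.5-inch hard disk, a bare metal box with a blank label on one face and a circuit board on the other, 102 wide (its x) x 26 thick (y) x 147 mm tall (z), about 0.6 kg, standing on its connector end; origin at the centre of its underside. Grip it from above across its 26 mm. Waiting: stands in a foam holder at the start.
- small_next: 2.5-inch hard disk, a bare metal box with a blank label on one face and a circuit board on the other, 70 wide (its x) x 15 thick (y) x 100 mm tall (z), about 0.17 kg, standing on its connector end; origin at the centre of its underside. Grip it from above across its 15 mm. Waiting: stands in a foam holder at the start.
- dock_wide: Black drive dock with a grey bevelled mouth, 140 (x) x 84 (y) x 58 mm high, fixed, with an open bay 110 (x) x 34 mm (y) at its centre, floor 15 mm above the table, mouth 6 mm wider each way in the top 10 mm; no latch. The drive stands on its connector end, width along the bay, facing either way. Origin: centre of its underside, on the table. Holds the finished large drive at the start.
- dock_narrow: Black drive dock with a grey bevelled mouth, 110 (x) x 66 (y) x 50 mm high, fixed, with an open bay 78 (x) x 23 mm (y) at its centre, floor 15 mm above the table, mouth 6 mm wider each way in the top 10 mm; no latch. The drive stands on its connector end, width along the bay, facing either way. Origin: centre of its underside, on the table. Holds the finished small drive at the start.
- foam_a: White foam holder, 150 (x) x 80 (y) x 50 mm high, fixed, with an open slot 112 (x) x 36 mm (y) at its centre, floor 12 mm above the table, a bevelled mouth 6 mm wider each way in the top 10 mm; takes one drive of either size, width along the slot. Origin: centre of its underside, on the table. Holds the waiting large drive at the start.
- foam_b: White foam holder, 150 (x) x 80 (y) x 50 mm high, fixed, with an open slot 112 (x) x 36 mm (y) at its centre, floor 12 mm above the table, a bevelled mouth 6 mm wider each way in the top 10 mm; takes one drive of either size, width along the slot. Origin: centre of its underside, on the table. Holds the waiting small drive at the start.
- foam_c: White foam holder, 150 (x) x 80 (y) x 50 mm high, fixed, with an open slot 112 (x) x 36 mm (y) at its centre, floor 12 mm above the table, a bevelled mouth 6 mm wider each way in the top 10 mm; takes one drive of either size, width along the slot. Origin: centre of its underside, on the table. Empty at the start.
- bottle: loose amber glass bottle of cleaning alcohol with a white collar and steel cup on top, 54 mm in diameter, 122 mm high, standing on the table; origin at the centre of its underside. Not part of the job: leave it standing.

How it is judged (in metres and radians):
At the end, for the whole second after the job is handed in: Each drive that waited is in the dock of its size: within 10 mm, 0.15 rad, upright to 0.12 rad, underside within 5 mm of the bay floor. The two from the docks stand each in any foam slot: within 27 mm, 6 mm of its floor, upright to 0.2 rad. All at rest (horizontal distance between large_next and dock_wide below 0.01 m and z of large_next in the frame of dock_wide below 0.02 m and angle between the y axis of large_next and the y axis of dock_wide, either way round below 0.15 rad and angle between each of large_next, small_next's own z axis and vertical below 0.12 rad and horizontal distance between small_next and dock_narrow below 0.01 m and z of small_next in the frame of dock_narrow below 0.02 m and angle between the y axis of small_next and the y axis of dock_narrow, either way round below 0.15 rad and ((horizontal distance between large_done and foam_a below 0.027 m and z of large_done in the frame of foam_a below 0.018 m) or (horizontal distance between large_done and foam_b below 0.027 m and z of large_done in the frame of foam_b below 0.018 m) or (horizontal distance between large_done and foam_c below 0.027 m and z of large_done in the frame of foam_c below 0.018 m)) and angle between each of large_done, small_done's own z axis and vertical below 0.2 rad and ((horizontal distance between small_done and foam_a below 0.027 m and z of small_done in the frame of foam_a below 0.018 m) or (horizontal distance between small_done and foam_b below 0.027 m and z of small_done in the frame of foam_b below 0.018 m) or (horizontal distance between small_done and foam_c below 0.027 m and z of small_done in the frame of foam_c below 0.018 m)) and linear speed of each of large_done, small_done, large_next, small_next below 0.02 m/s); the robot touches nothing.
It fails at once if a drive is dropped or knocked: it moves faster than 0.6 m/s while the fingers do not hold it (a fall of about 18 mm) ((linear speed of large_done above 0.6 m/s and contact force between the fingers and large_done below 0.05 N) or (linear speed of small_done above 0.6 m/s and contact force between the fingers and small_done below 0.05 N) or (linear speed of large_next above 0.6 m/s and contact force between the fingers and large_next below 0.05 N) or (linear speed of small_next above 0.6 m/s and contact force between the fingers and small_next below 0.05 N)).
It fails at once if a drive tips over (beyond 0.7 rad) (angle between any of large_done, small_done, large_next, small_next's own z axis and vertical above 0.7 rad).
It fails at once if the alcohol bottle is knocked over (beyond 0.6 rad) (angle between bottle's own z axis and vertical above 0.6 rad).
It also fails if it takes over 128 s, if anything falls off the work surface, if the arm or the gripper's body presses on something with over 40 N, if the wrist force passes 120 N, or if a joint passes its speed limit or range.

ROBOT

A 6-joint arm with a two-finger parallel gripper is mounted at the origin on the work surface. World frame = base frame: x ahead of the robot, y to its left, z up, the work surface at z = 0. Lengths are in m, angles in degrees, forces in N, time in s.
With the tool pointing down it reaches from about 0.25 to 0.725 m from the base axis. Payload 9.7 kg.
Tool frame: the origin (TCP) lies at the very end of the fingers, on their centre line; the grasp point (between the pads) lies 19 mm behind it; z points along the fingers, y is the line along which they close (so a half turn about z gives the same grasp; the last joint's range is limited). The gripper opens to 85 mm and grips with 20 to 120 N. Pads are 22 mm wide; open, the fingers measure 114 mm over their backs; the gripper's body (76 mm by 85 mm) begins 54 mm behind the grasp point. The pads swing forward as they close: fully open they stand 13 mm farther back than shut.
Start: joints at [-63.885, 4.979, 10.078, 95.1, 0, 90], TCP at [0.242, -0.494, 0.231] pointing down, gripper open.
Joint ranges: [-179.16, 179.16], [-48.56, 103.87], [-65.8, 70.77], [-126.05, 130.52], [-82.76, 87.17], [-180, 180]. Speed limits (degrees/s): [127.2, 127.2, 147.25, 180, 180, 180].

INTERFACE

Orientations are given as [roll, pitch, yaw] about the fixed x, y, z axes, in that order (R = Rz(yaw) Ry(pitch) Rx(roll)).
In Python, from workcell import bot gives the robot as it stands.
- The arm moves only by the tool step_arm, never from a script. Its argument "targets" is a list of rows, each a list of 3 entries, a list of its own where there are three numbers: the opening, from 0 (shut) to 1 (fully open), then the shift along the world's x, y, z in mm, then the turn, a rotation vector about the world's x, y, z in rad. In form: [[grip, [tx, ty, tz], [wx, wy, wz]], ...]. A call has 1 to 8 rows; each row is the pose to reach, as a shift and turn from the pose commanded when the call began; what a row does not reach only later rows make up. A row lasts 1/10 s, in which the tool goes at most 50 mm and 8.59 degrees, less where a joint would pass 70% of its speed; a pose out of reach is approached as far as the arm can. A call with a gripper value outside its range is refused whole. The fingers move at their own pace and stop on an object; "force" is the grip in N (left out, the last holds). Time passes only in rows, so rows that repeat a pose let the fingers close. It gives the time, the measured TCP pose, the force, the opening and the grip force at its end, in the units of the state.
- bot.get_obs(): the state, without advancing time (a new reading comes with each control period).
- bot.camera(name): name is "scene" or "side" or "wrist"; returns (picture, depth): 384x512x3 uint8, red, green, blue; 384x512 float32, m along the optical axis (not along the pixel's ray), 0 where there is no reading.
- bot.camera_params(name): a dict with "K" (3x3 intrinsics, pixels), "R" (3x3) and "t" (3): a world point X has camera coordinates R X + t. Camera axes: x right, y down, z forward; pixel columns grow to the right and rows downward; lengths in m; the calibration is good to about 2 mm. A picture is of the moment at which its call begins: read the wrist's pose just before it. camera_params takes no time and is no camera call; for the wrist camera it gives the pose at the moment of the call.
- bot.job_done(): hands the job in; it is judged then, once.
The state is a dict: "time": time; "q": joint angles; "qd": joint speeds; "joint_efforts": joint torques, N m; "ee_pos": TCP position; "tcp_rot": TCP orientation; "wrist_force": force on the tool from outside, world axes, zero at the start; "torque": the same for the moment, N m; "opening": finger opening in m; "grasp_force": force on a finger pad.
Only numpy, scipy, OpenCV 4.12 (cv2) and the standard library are available. Lean on these libraries where they do the work, as an engineer would, in place of code of your own. Each camera call takes 0.05 s, during which the arm holds its last target. There are 200 camera calls.

## Working session

There is one attempt and no reset: what is moved stays moved. The work goes in short steps, Python scripts to look and compute and a tool call to move; the robot and the scene stay as the last step left them, time stands still between calls to the robot, and variables do not carry over. Pictures are saved under pics/ and viewed, at most 14 in all, crops included, and the job is handed in when it is done.

Besides the shell and the picture viewer there is one more tool, called after "Call:" as name(argument=value, ...) on one line, values as JSON. step_arm: Moves the arm, as the interface text tells. Its arguments: {"type":"object","properties":{"targets":{"type":"array","items":{"type":"array"}},"force":{"type":"number"}},"required":["targets"]}

```bash
ls; mkdir -p pics; python3 - <<'E'
from workcell import bot
import cv2,numpy as np
o=bot.get_obs();print(o)
for n in("scene","side"):
    p,d=bot.camera(n);cv2.imwrite(f"pics/{n}0.png",p[:,:,::-1]);np.savez(f"pics/{n}0.npz",p=p,d=d,**bot.camera_params(n))
    c=bot.camera_params(n);print(n,c["K"].round(1).tolist(),(-c["R"].T@c["t"]).round(3),c["R"].round(2).tolist(), (d>0).mean())
E
```

```text
pics
{'time': 0.0, 'q': array([-6.38859754e+01,  5.01154247e+00,  1.00348616e+01,  9.50988586e+01,
       -5.07742807e-04,  8.99993385e+01]), 'qd': array([-0.00520475, -0.00429251,  0.03099179,  0.03848516,  0.02886079,
        0.15216557]), 'joint_efforts': array([-4.03645909e-04, -5.20392895e+01,  4.64805222e+01,  1.63986871e-02,
        7.50420440e-06, -5.13720693e-06]), 'ee_pos': array([ 0.24198782, -0.49365846,  0.23058247]), 'tcp_rot': array([-1.79924460e+02,  5.06870228e-04,  2.61146868e+01]), 'wrist_force': array([-0.13585036, -0.28393414, -0.11752292]), 'torque': array([-0.01686425, -0.00589457, -0.01895665]), 'grasp_force': 0.0, 'opening': 0.08532699676996451}
scene [[448.4, 0.0, 255.8], [0.0, 448.4, 199.9], [0.0, 0.0, 1.0]] [ 1.239 -0.401  0.869] [[0.52, 0.85, 0.01], [0.62, -0.38, -0.68], [-0.58, 0.36, -0.73]] 0.9959818522135416
side [[468.8, 0.0, 252.2], [0.0, 468.8, 187.3], [0.0, 0.0, 1.0]] [0.217 0.667 0.874] [[-0.86, -0.51, 0.01], [-0.38, 0.62, -0.68], [0.34, -0.59, -0.73]] 0.9960072835286459
```

View pics/scene0.png

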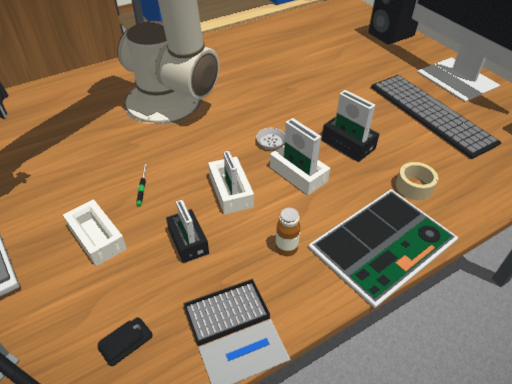

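View pics/side0.png

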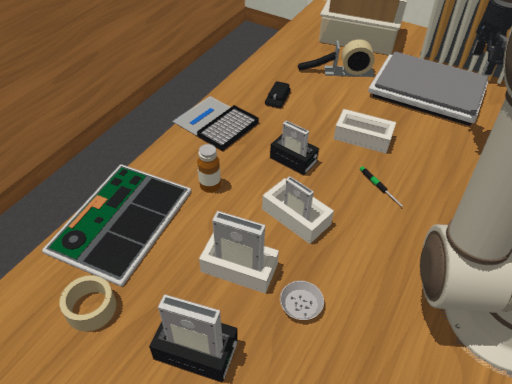

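The scene view shows the wide dock (350,135), foam with large drive (300,165), foam with small drive (230,183), narrow dock (187,235), the empty foam (95,230) and the bottle (288,230). The side view shows them at (195,340), (240,255), (297,205), (295,150), (365,130) and (208,165). Next I'll measure from the two depth views.

```bash
cat > h.py <<'E'
import numpy as np,cv2
def cloud(p,d,K,R,t):
    v,u=np.nonzero(d>0);z=d[v,u]
    c=np.stack([(u-K[0,2])/K[0,0]*z,(v-K[1,2])/K[1,1]*z,z],1)
    return (c-t)@R, p[v,u], np.stack([u,v],1)   # R^T(c-t)
def load(n):
    f=np.load(f"pics/{n}.npz");return cloud(f["p"],f["d"],f["K"],f["R"],f["t"])
def rect(P):
    (cx,cy),(w,h),a=cv2.minAreaRect((P[:,:2]*1000).astype(np.float32))
    if w<h:w,h,a=h,w,a-90
    a=(a+90)%180-90
    return np.round([cx,cy,w,h,a],1)
E
python3 - <<'E'
from h import *
C={n:load(n+"0") for n in("scene","side")}
seed={"wide":(350,135),"foamL":(300,165),"foamS":(230,183),"narrow":(187,235),"free":(95,230),"bottle":(288,225)}
# connected comps of heights map
for n,(X,c,uv) in C.items():
    m=(abs(X[:,2])<.004)&(X[:,0]<.8)&(X[:,0]>0); print(n,"table z",np.median(X[abs(X[:,2])<.02,2]),X[m,2].std())
A=np.concatenate([C[n][0] for n in C]);src=np.repeat([0,1],[len(C[n][0]) for n in C])
g=A[(A[:,2]>.03)&(A[:,2]<.2)&(A[:,0]>.2)&(A[:,0]<.85)&(abs(A[:,1])<.6)]
s=src[(A[:,2]>.03)&(A[:,2]<.2)&(A[:,0]>.2)&(A[:,0]<.85)&(abs(A[:,1])<.6)]
img=np.zeros((700,1300),np.uint8);ij=((g[:,:2]-[.2,-.65])*1000).astype(int);img[ij[:,0],ij[:,1]]=255
img=cv2.morphologyEx(img,cv2.MORPH_CLOSE,np.ones((9,9)))
k,L,st,ce=cv2.connectedComponentsWithStats(img)
lab=L[ij[:,0],ij[:,1]]
for i in range(1,k):
    q=g[lab==i]
    if len(q)<200: continue
    zt=np.percentile(q[:,2],99)
    print("comp",i,len(q),"ztop",zt.round(4),"all",rect(q))
    for e in(0,1):
        q=g[(lab==i)&(s==e)]
        if len(q)<50: continue
        low=q[q[:,2]<.064]; h,ed=np.histogram(low[:,2],np.arange(.03,.066,.002));zr=ed[h.argmax()]+.001
        print("  view",e,"rim z",zr.round(3),rect(low[low[:,2]>.032]))
        if zt>.07:
            hi=q[q[:,2]>.07]; zz=np.percentile(hi[:,2],98); top=hi[hi[:,2]>zz-.005]
            print("   drive top z",zz.round(4),"hi",rect(hi),"top",rect(top))
E
```

```text
scene table z 0.00020180549663181358 0.0016176172002122283
side table z 0.000371422709607382 0.001579714568069281
comp 1 1905 ztop 0.0565 all [ 361.4 -577.   322.    46.     0. ]
  view 0 rim z 0.037 [ 450.  -562.8  152.2   34.3  -10.6]
  view 1 rim z 0.053 [ 359.  -577.   317.4   46.     0. ]
comp 3 2610 ztop 0.053 all [ 457.3 -370.3  155.8   89.6    7.6]
  view 0 rim z 0.049 [ 457.1 -370.4  155.6   80.8    8.2]
  view 1 rim z 0.049 [ 454.5 -370.7  150.3   89.5    7.5]
comp 4 3406 ztop 0.1137 all [486.6 -12.5 156.5  83.1 -12.4]
  view 0 rim z 0.049 [487.  -12.3 155.4  80.8 -13. ]
   drive top z 0.1146 hi [488.7 -11.1  73.7  16.5 -14.3] top [487.3 -10.8  69.3  14.9 -11.9]
  view 1 rim z 0.049 [484.5 -12.  152.2  83.1 -12.3]
   drive top z 0.1139 hi [484.7 -10.9  71.1  19.7 -13.1] top [485.4 -10.5  70.   18.7 -12.3]
comp 5 6748 ztop 0.1637 all [498.2 382.9 146.3  89.7  13.7]
  view 0 rim z 0.057 [499.6 383.7 142.6  90.1  13.1]
   drive top z 0.1636 hi [499.4 383.  106.   34.4  13.2] top [499.5 383.  103.9  30.2  14. ]
  view 1 rim z 0.057 [496.2 383.6 142.3  85.7  12.9]
   drive top z
[... 963 characters left out ...]
  99.8  99.6 -76. ]
comp 9 1606 ztop 0.1239 all [721.6   8.9  60.8  53.5 -26.5]
  view 0 rim z 0.047 [ 7.379e+02 -5.000e-01  5.290e+01  2.340e+01  5.820e+01]
   drive top z 0.1236 hi [726.1   5.2  51.6  47.   22.8] top [722.6   9.2  38.5  37.4   7.5]
  view 1 rim z 0.041 [709.8  19.2  54.5  29.4  42.6]
   drive top z 0.1238 hi [717.1  10.8  49.6  49.3 -87.3] top [720.3   7.4  41.7  37.8 -36.4]
comp 11 202 ztop 0.0428 all [ 728.7 -595.7   53.3   23.    29.2]
  view 0 rim z 0.033 [ 729.6 -596.3   45.9   15.2   15.9]
comp 13 879 ztop 0.0356 all [ 752.6 -411.5   81.4   51.5  -81. ]
  view 0 rim z 0.031 [ 755.2 -412.4   77.8   46.3  -82.9]
  view 1 rim z 0.031 [ 749.  -410.2   77.5   42.3  -77.4]
```

Both views agree within about 2 mm. To keep the carries short I'll go in this order: small_done → free foam, small_next → narrow dock, large_done → the freed foam, large_next → wide dock. First I move above small_done.

Call:
step_arm(targets=[[1,[40,36,10],[0,0,-0.08]],[1,[80,72,20],[0,0,-0.16]],[1,[120,108,20],[0,0,-0.24]],[1,[160,145,20],[0,0,-0.32]],[1,[200,181,20],[0,0,-0.4]],[1,[240,217,20],[0,0,-0.48]],[1,[275,249,20],[0,0,-0.56]],[1,[305,277,20],[0,0,-0.56]]], force=50)

```text
time: 0.9
ee_pos: [0.5382, -0.2244, 0.251]
tcp_rot: [-180.0, 0.0, -6.1]
wrist_force: [0.6, -1.0, 0.3]
opening: 0.0857
grasp_force: 0.0
```

Call:
step_arm(targets=[[1,[20,18,0],[0,0,0]],[1,[32,29,0],[0,0,0]],[1,[37,32.5,0],[0,0,0]],[1,[37,32.5,0],[0,0,0]],[1,[37,32.5,0],[0,0,0]]])

```text
time: 1.4
ee_pos: [0.5733, -0.1947, 0.2514]
tcp_rot: [180.0, 0.0, -6.0]
wrist_force: [0.2, -0.2, 0.8]
opening: 0.0858
grasp_force: 0.0
```

```bash
python3 - <<'E'
from workcell import bot
import cv2,numpy as np
from h import *
c=bot.camera_params("wrist");p,d=bot.camera("wrist");o=bot.get_obs()
print(o["time"],o["ee_pos"].round(4),o["tcp_rot"].round(2),o["wrist_force"].round(2),o["q"].round(1))
cv2.imwrite("pics/w1.png",p[:,:,::-1]);np.savez("pics/w1.npz",p=p,d=d,**c)
print((-c["R"].T@c["t"]).round(3))
X,_,uv=load("w1")
b=lambda lo,hi:X[(X[:,2]>lo)&(X[:,2]<hi)&(abs(X[:,0]-.583)<.09)&(abs(X[:,1]+.184)<.06)]
print("rim",np.median(b(.04,.06)[:,2]),rect(b(.046,.06)));print("top",np.median(b(.1,.13)[:,2]),rect(b(.1,.13)))
E
```

```text
1.45 [ 0.5732 -0.1948  0.2516] [ 1.7998e+02 -1.0000e-02 -6.0600e+00] [ 0.81 -0.43  0.45] [-18.8  13.4  21.9  98.5  -0.  167.3]
[ 0.657 -0.204  0.393]
rim 0.048922869767129486 [ 583.5 -187.2  109.9   66.2   -6.4]
top 0.11415600761256299 [ 585.7 -186.1   69.5   15.5   -6.2]
```

View pics/w1.png

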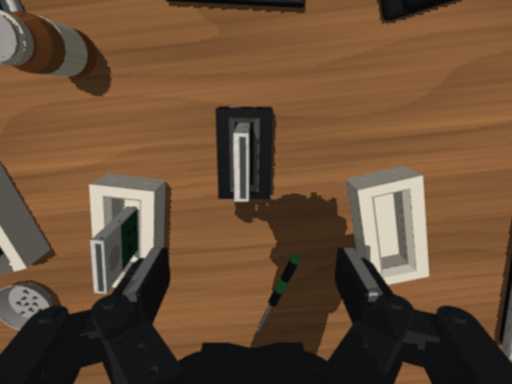

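The wrist view shows the narrow dock at (245,155) with foam_b on the left (125,235), foam_c on the right (390,225) and the bottle upper left. It agrees with the other measurement within 2 mm. q6 is 167°, so after foam_c I'll use the half-turned grasp. Centring over the drive and descending.

Call:
step_arm(targets=[[1,[11.5,9.5,0],[0,0,0]],[1,[11.5,9.5,-30],[0,0,0]],[1,[11.5,9.5,-70],[0,0,0]],[1,[11.5,9.5,-105],[0,0,0]],[1,[11.5,9.5,-135],[0,0,0]],[1,[11.5,9.5,-160],[0,0,0]],[1,[11.5,9.5,-173],[0,0,0]],[1,[11.5,9.5,-173],[0,0,0]]])

```text
time: 2.25
ee_pos: [0.5847, -0.184, 0.0767]
tcp_rot: [-180.0, 0.2, -6.0]
wrist_force: [0.0, -0.4, 0.2]
opening: 0.0857
grasp_force: 0.0
```

Call:
step_arm(targets=[[0.6,[0,0,0],[0,0,0]],[0.4,[0,0,0],[0,0,0]],[0.25,[0,0,0],[0,0,0]],[0.15,[0,0,0],[0,0,0]],[0,[0,0,0],[0,0,0]],[0,[0,0,0],[0,0,0]],[0,[0,0,0],[0,0,0]],[0,[0,0,0],[0,0,0]]])

```text
time: 3.05
ee_pos: [0.5858, -0.1843, 0.0789]
tcp_rot: [180.0, -0.1, -6.0]
wrist_force: [0.1, -0.6, 5.0]
opening: 0.0148
grasp_force: 49.4
```

Call:
step_arm(targets=[[0,[0,0,5],[0,0,0]],[0,[0,0,15],[0,0,0]],[0,[0,0,30],[0,0,0]],[0,[0,0,50],[0,0,0]],[0,[0,0,70],[0,0,0]],[0,[0,0,85],[0,0,0]],[0,[0,0,90],[0,0,0]],[0,[0,0,90],[0,0,0]]])

```text
time: 3.85
ee_pos: [0.5859, -0.1843, 0.1695]
tcp_rot: [180.0, -0.1, -6.0]
wrist_force: [0.3, 0.2, -1.6]
opening: 0.0141
grasp_force: 48.7
```

```bash
cat >> h.py <<'E'
def snap(tag):
    from workcell import bot
    o=bot.get_obs();print("t",o["time"],"tcp",(o["ee_pos"]*1000).round(1),o["tcp_rot"].round(2),"F",o["wrist_force"].round(1),"open",o["opening"].round(4),"g",o["grasp_force"].round(1))
    for n in("scene","side"):
        p,d=bot.camera(n);np.savez(f"pics/{n}{tag}.npz",p=p,d=d,**bot.camera_params(n))
    return o
def box(tag,cx,cy,zl,zh,r=.09):
    for n in("scene","side"):
        X,_,_=load(n+tag);m=(X[:,2]>zl)&(X[:,2]<zh)&(np.hypot(X[:,0]-cx,X[:,1]-cy)<r)
        if m.sum()>20: print(n,m.sum(),"z",np.percentile(X[m,2],[1,50,99]).round(4),rect(X[m]))
E
python3 - <<'E'
from h import *
o=snap("a");e=o["ee_pos"];b=e[2]-.078+.015
box("a",e[0],e[1],b-.02,b+.05); box("a",e[0],e[1],b+.02,b+.05)
E
```

```text
Traceback (most recent call last):
  File "h.py", line 15, in snap
    o=bot.get_obs();print("t",o["time"],"tcp",(o["ee_pos"]*1000).round(1),o["tcp_rot"].round(2),"F",o["wrist_force"].round(1),"open",o["opening"].round(4),"g",o["grasp_force"].round(1))
                                                                                                                                     ^^^^^^^^^^^^^^^^^^
AttributeError: 'float' object has no attribute 'round'
```

```bash
sed -i 's/,"open".*$/,"open",round(o["opening"],4),"g",round(o["grasp_force"],1))/' h.py
python3 - <<'E'
from h import *
o=snap("a");e=o["ee_pos"];b=e[2]-.078+.015
box("a",e[0],e[1],b-.02,b+.05); box("a",e[0],e[1],b+.02,b+.05)
E
```

```text
t 3.85 tcp [ 585.9 -184.3  169.5] [ 1.7998e+02 -9.0000e-02 -5.9700e+00] F [ 0.3  0.2 -1.6] open 0.0141 g 48.7
scene 193 z [0.1059 0.1299 0.1551] [ 587.3 -190.5   72.    14.9    6.9]
side 435 z [0.1052 0.1321 0.1561] [ 582.1 -178.    71.7   16.5    3.1]
scene 115 z [0.1273 0.1399 0.1554] [ 589.5 -190.7   67.8   14.4    7.3]
side 265 z [0.1268 0.142  0.1562] [ 582.  -178.    71.5   16.5    3.1]
```

Call:
step_arm(targets=[[0,[-6,-9,0],[0,0,0.02]],[0,[-22,-32,0],[0,0,0.06]],[0,[-46,-66,0],[0,0,0.11]],[0,[-72,-104,0],[0,0,0.16]],[0,[-98,-141,0],[0,0,0.2]],[0,[-117,-169,0],[0,0,0.23]],[0,[-127,-183,0],[0,0,0.244]],[0,[-129,-186,0],[0,0,0.244]]])

```text
time: 4.75
ee_pos: [0.4549, -0.3715, 0.1672]
tcp_rot: [-179.9, 0.1, 7.9]
wrist_force: [0.4, 0.8, -1.8]
opening: 0.0147
grasp_force: 48.8
```

Call:
step_arm(targets=[[0,[0,0,0],[0,0,0]],[0,[0,0,-10],[0,0,0]],[0,[0,0,-25],[0,0,0]],[0,[0,0,-40],[0,0,0]],[0,[0,0,-50],[0,0,0]],[0,[0,0,-52],[0,0,0]],[0,[0,0,-52],[0,0,0]]])

```text
time: 5.45
ee_pos: [0.4564, -0.3698, 0.1158]
tcp_rot: [-180.0, 0.0, 8.0]
wrist_force: [-0.3, -0.2, -2.2]
opening: 0.0148
grasp_force: 48.9
```

```bash
python3 - <<'E'
from h import *
import cv2
o=snap("b");e=o["ee_pos"]
box("b",.456,-.3705,.056,.075);box("b",.456,-.3705,.04,.056)
for n in("scene","side"):
    f=np.load(f"pics/{n}b.npz");X,_,uv=load(n+"b");m=np.hypot(X[:,0]-.456,X[:,1]+.37)<.07
    u,v=np.median(uv[m],0).astype(int);c=f["p"][max(v-50,0):v+50,max(u-65,0):u+65,::-1]
    cv2.imwrite(f"pics/c_{n}.png",cv2.resize(c,(390,300)))
cv2.imwrite("pics/b.png",np.hstack([cv2.imread(f"pics/c_{n}.png") for n in("scene","side")]))
E
```

```text
t 5.45 tcp [ 456.4 -369.8  115.8] [-1.7996e+02  4.0000e-02  8.0200e+00] F [-0.3 -0.2 -2.2] open 0.0148 g 48.9
scene 68 z [0.0561 0.0657 0.0745] [ 458.2 -369.8   69.9   15.5   10.2]
side 138 z [0.0564 0.0656 0.0747] [ 452.6 -363.8   69.6   11.8   11.1]
scene 1085 z [0.0405 0.0491 0.0533] [ 455.7 -370.5  157.3   80.6    7.9]
side 708 z [0.0403 0.0493 0.0551] [ 454.5 -371.1  150.8   86.8    6.9]
```

View pics/b.png

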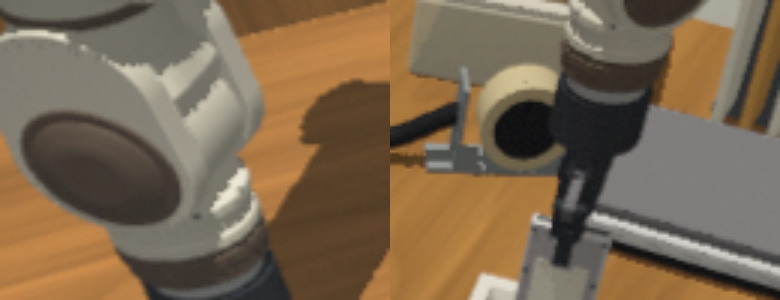

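The crop shows the drive in the fingers above the foam block (lower right). By the numbers it is centred within about 2 mm. Lowering.

Call:
step_arm(targets=[[0,[0,-1,-6],[0,0,0]],[0,[0,-1,-16],[0,0,0]],[0,[0,-1,-26],[0,0,0]],[0,[0,-1,-33],[0,0,0]],[0,[0,-1,-37],[0,0,0]],[0,[0,-1,-39],[0,0,0]],[0,[0,-1,-39.5],[0,0,0]],[0,[0,-1,-39.5],[0,0,0]]])

```text
time: 6.35
ee_pos: [0.4566, -0.3713, 0.077]
tcp_rot: [180.0, -0.0, 8.0]
wrist_force: [-0.7, -0.1, -1.8]
opening: 0.0144
grasp_force: 48.9
```

Call:
step_arm(targets=[[0,[0,0,-1],[0,0,0]],[0,[0,0,-1.5],[0,0,0]],[0,[0,0,-1.5],[0,0,0]],[0,[0,0,-1.5],[0,0,0]]])

```text
time: 6.75
ee_pos: [0.4567, -0.3714, 0.0759]
tcp_rot: [180.0, -0.0, 8.0]
wrist_force: [-0.8, 0.7, 3.6]
opening: 0.0143
grasp_force: 49.5
```

Call:
step_arm(targets=[[0.3,[0,0,0],[0,0,0]],[0.5,[0,0,0],[0,0,0]],[0.7,[0,0,0],[0,0,0]],[0.7,[0,0,5],[0,0,0]],[0.7,[0,0,25],[0,0,0]],[1,[0,0,55],[0,0,0]],[1,[0,0,85],[0,0,0]],[1,[0,0,110],[0,0,0]]])

```text
time: 7.55
ee_pos: [0.4566, -0.3712, 0.1874]
tcp_rot: [179.9, -0.0, 8.0]
wrist_force: [-0.0, -0.2, 0.6]
opening: 0.0853
grasp_force: 0.0
```

Call:
step_arm(targets=[[1,[0,5,20],[0,0,0.14]],[1,[0,20,30],[0,0,0.28]],[1,[0,40,30],[0,0,0.42]],[1,[5,65,30],[0,0,0.56]],[1,[10,90,30],[0,0,0.7]],[1,[15,115,30],[0,0,0.84]],[1,[20,140,30],[0,0,0.98]],[1,[20,165,30],[0,0,1.12]]])

```text
time: 8.35
ee_pos: [0.4768, -0.2051, 0.2155]
tcp_rot: [180.0, -0.0, 72.5]
wrist_force: [-0.1, -0.1, -0.1]
opening: 0.0854
grasp_force: 0.0
```

Call:
step_arm(targets=[[1,[5,25,0],[0,0,0.14]],[1,[5,50,0],[0,0,0.28]],[1,[10,75,0],[0,0,0.42]],[1,[10,100,0],[0,0,0.56]],[1,[10,125,0],[0,0,0.7]],[1,[10,150,0],[0,0,0.84]],[1,[10,170,0],[0,0,0.98]],[1,[10,185,0],[0,0,1.12]]])

```text
time: 9.15
ee_pos: [0.4864, -0.0199, 0.2158]
tcp_rot: [180.0, 0.0, 136.7]
wrist_force: [0.9, -0.5, -0.3]
opening: 0.0854
grasp_force: 0.0
```

Call:
step_arm(targets=[[1,[0,5,0],[0,0,0.14]],[1,[0,10,0],[0,0,0.28]],[1,[0,10,0],[0,0,0.42]],[1,[0,10,0],[0,0,0.54]],[1,[0,10,0],[0,0,0.547]],[1,[0,10,0],[0,0,0.547]]])

```text
time: 9.75
ee_pos: [0.4865, -0.0112, 0.2156]
tcp_rot: [180.0, 0.0, 167.5]
wrist_force: [0.5, -0.2, -0.4]
opening: 0.0856
grasp_force: 0.0
```

```bash
python3 - <<'E'
from h import *
from workcell import bot
o=snap("c");e=o["ee_pos"]
print("small_done");box("c",.456,-.3705,.07,.125)
print("narrow rim");box("c",.583,-.185,.04,.056)
c=bot.camera_params("wrist");p,d=bot.camera("wrist");np.savez("pics/w2.npz",p=p,d=d,**c)
X,_,uv=load("w2")
m=(X[:,2]>.1)&(X[:,2]<.13)&(np.hypot(X[:,0]-.486,X[:,1]+.012)<.06);print("wrist b top",np.median(X[m,2]),rect(X[m]))
m=(X[:,2]>.045)&(X[:,2]<.055)&(np.hypot(X[:,0]-.486,X[:,1]+.012)<.09);print("wrist b rim",np.median(X[m,2]),rect(X[m]))
print(o["q"].round(1))
E
```

```text
t 9.75 tcp [486.5 -11.2 215.6] [1.7999e+02 2.0000e-02 1.6751e+02] F [ 0.5 -0.2 -0.4] open 0.0856 g 0.0
small_done
scene 306 z [0.0709 0.1096 0.1146] [ 457.6 -370.9   73.3   16.6    9.1]
side 420 z [0.0705 0.097  0.115 ] [ 453.4 -369.6   69.8   21.     7.3]
narrow rim
scene 873 z [0.0403 0.0491 0.0531] [ 583.8 -184.9  115.2   66.8   -6.3]
side 436 z [0.0404 0.0491 0.0537] [ 581.  -185.7  111.2   73.6   -5.7]
wrist b top 0.11119037176841955 [485.9 -11.4  70.1  16.  -12.7]
wrist b rim 0.04904182606266334 [486.2 -13.  150.4  80.2 -13.1]
[-1.3 -4.  -0.7 93.3  0.  11.2]
```

small_done is standing in foam_c. Now small_next.

Call:
step_arm(targets=[[1,[0,0,-15],[0,0,0]],[1,[0,0,-45],[0,0,0]],[1,[0,0,-80],[0,0,0]],[1,[0,0,-110],[0,0,0]],[1,[0,0,-130],[0,0,0]],[1,[0,0,-140],[0,0,0]],[0.8,[0,0,-140],[0,0,0]],[0.5,[0,0,-140],[0,0,0]]])

```text
time: 10.7
ee_pos: [0.487, -0.0112, 0.0763]
tcp_rot: [180.0, 0.1, 167.7]
wrist_force: [0.3, 0.2, 0.3]
opening: 0.0592
grasp_force: 0.0
```

Call:
step_arm(targets=[[0.4,[0,0,0],[0,0,0]],[0.25,[0,0,0],[0,0,0]],[0.15,[0,0,0],[0,0,0]],[0,[0,0,0],[0,0,0]],[0,[0,0,0],[0,0,0]],[0,[0,0,0],[0,0,0]],[0,[0,0,0],[0,0,0]]])

```text
time: 11.4
ee_pos: [0.4871, -0.0112, 0.0762]
tcp_rot: [180.0, 0.1, 167.7]
wrist_force: [-0.8, -0.3, 5.3]
opening: 0.0146
grasp_force: 49.5
```

Call:
step_arm(targets=[[0,[0,0,5],[0,0,0]],[0,[0,0,15],[0,0,0]],[0,[0,0,30],[0,0,0]],[0,[0,0,50],[0,0,0]],[0,[0,0,70],[0,0,0]],[0,[0,0,85],[0,0,0]],[0,[0,0,90],[0,0,0]],[0,[0,0,90],[0,0,0]]])

```text
time: 12.2
ee_pos: [0.4869, -0.0112, 0.1661]
tcp_rot: [180.0, 0.1, 167.7]
wrist_force: [-0.4, -1.0, -1.8]
opening: 0.0141
grasp_force: 48.8
```

```bash
python3 - <<'E'
from h import *
o=snap("d");e=o["ee_pos"]
box("d",e[0],e[1],.07,.15,.06);box("d",e[0],e[1],.126,.15,.06)
E
```

```text
t 12.2 tcp [486.9 -11.2 166.1] [1.7999e+02 7.0000e-02 1.6770e+02] F [-0.4 -1.  -1.8] open 0.0141 g 48.8
scene 178 z [0.1024 0.1256 0.1496] [489.4 -11.3  68.4  16.3 -11.4]
side 445 z [0.1016 0.1272 0.1498] [484.2  -3.8  71.6  15.3  -2.7]
scene 86 z [0.1261 0.1379 0.1499] [ 4.912e+02 -1.850e+01  6.490e+01  1.290e+01 -4.000e-01]
side 236 z [0.1263 0.1382 0.1499] [484.1  -3.5  71.5  15.3  -2.4]
```

Call:
step_arm(targets=[[0,[4,-8,0],[0,0,0.01]],[0,[16,-29,0],[0,0,0.03]],[0,[34,-62,0],[0,0,0.05]],[0,[54,-98,0],[0,0,0.07]],[0,[74,-134,0],[0,0,0.09]],[0,[89,-161,0],[0,0,0.107]],[0,[95,-172,0],[0,0,0.107]],[0,[96,-174.5,0],[0,0,0.107]]])

```text
time: 13.1
ee_pos: [0.5825, -0.1871, 0.1639]
tcp_rot: [180.0, -0.1, 173.7]
wrist_force: [0.2, 0.0, -1.3]
opening: 0.0143
grasp_force: 48.9
```

Call:
step_arm(targets=[[0,[0,0,0],[0,0,0]],[0,[0,0,-10],[0,0,0]],[0,[0,0,-25],[0,0,0]],[0,[0,0,-37],[0,0,0]],[0,[0,0,-42],[0,0,0]],[0,[0,0,-43],[0,0,0]],[0,[0,0,-43],[0,0,0]]])

```text
time: 13.8
ee_pos: [0.5825, -0.1855, 0.1223]
tcp_rot: [-180.0, -0.0, 173.8]
wrist_force: [0.1, 1.1, -1.0]
opening: 0.0142
grasp_force: 48.9
```

```bash
python3 - <<'E'
from h import *
o=snap("e");e=o["ee_pos"]
box("e",e[0],e[1],.064,.105,.06);box("e",e[0],e[1],.04,.055)
for n,(x0,y0) in(("scene",(150,180)),("side",(255,90))):
    f=np.load(f"pics/{n}e.npz")["p"][y0:y0+100,x0:x0+90,::-1];cv2.imwrite(f"pics/c_{n}.png",cv2.resize(f,(360,400)))
cv2.imwrite("pics/e.png",np.hstack([cv2.imread(f"pics/c_{n}.png") for n in("scene","side")]))
E
```

```text
t 13.8 tcp [ 582.5 -185.5  122.3] [-180.     -0.    173.83] F [ 0.1  1.1 -1. ] open 0.0142 g 48.9
scene 139 z [0.065  0.0836 0.1043] [ 5.844e+02 -1.876e+02  7.130e+01  1.590e+01 -1.000e-01]
side 325 z [0.0651 0.0853 0.1047] [ 580.1 -179.5   71.5   16.8    1.7]
scene 716 z [0.0407 0.0491 0.0535] [ 583.4 -184.8  113.5   66.7   -6.6]
side 473 z [0.0402 0.049  0.0533] [ 580.  -186.8  113.8   73.6   -5.9]
```

View pics/e.png

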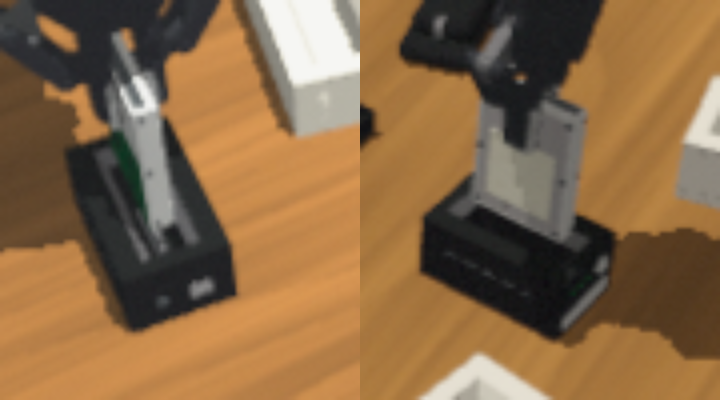

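The drive hangs centred over the grey mouth in both crops, (150,215) on the left and (530,215) on the right. Inserting.

Call:
step_arm(targets=[[0,[0,0,-5],[0,0,0]],[0,[0,0,-10],[0,0,0]],[0,[0,0,-15],[0,0,0]],[0,[0,0,-20],[0,0,0]],[0,[0,0,-20],[0,0,0]]])

```text
time: 14.4
ee_pos: [0.5821, -0.1855, 0.1011]
tcp_rot: [180.0, -0.1, 173.8]
wrist_force: [0.7, -1.3, -1.2]
opening: 0.0144
grasp_force: 48.9
```

Call:
step_arm(targets=[[0,[0,0,-6],[0,0,0]],[0,[0,0,-12],[0,0,0]],[0,[0,0,-17],[0,0,0]],[0,[0,0,-20],[0,0,0]],[0,[0,0,-21.5],[0,0,0]],[0,[0,0,-22.5],[0,0,0]],[0,[0,0,-22.5],[0,0,0]]])

```text
time: 15.1
ee_pos: [0.5826, -0.1857, 0.0798]
tcp_rot: [-180.0, 0.0, 173.8]
wrist_force: [0.4, 0.2, -1.4]
opening: 0.0141
grasp_force: 48.9
```

Call:
step_arm(targets=[[0,[0,0,-1],[0,0,0]],[0,[0,0,-1],[0,0,0]],[0,[0,0,-1.3],[0,0,0]],[0,[0,0,-1.3],[0,0,0]]])

```text
time: 15.5
ee_pos: [0.5827, -0.1857, 0.0792]
tcp_rot: [-180.0, 0.1, 173.8]
wrist_force: [-2.4, 1.3, 5.0]
opening: 0.0146
grasp_force: 49.7
```

Call:
step_arm(targets=[[0.3,[0,0,0],[0,0,0]],[0.5,[0,0,0],[0,0,0]],[0.7,[0,0,0],[0,0,0]],[0.7,[0,0,5],[0,0,0]],[0.7,[0,0,25],[0,0,0]],[1,[0,0,60],[0,0,0]],[1,[0,0,100],[0,0,0]],[1,[0,0,140],[0,0,0]]])

```text
time: 16.3
ee_pos: [0.5822, -0.1856, 0.2202]
tcp_rot: [180.0, -0.0, 173.8]
wrist_force: [2.2, -0.4, 0.1]
opening: 0.0858
grasp_force: 0.0
```

Call:
step_arm(targets=[[1,[-5,20,25],[0,0,0]],[1,[-12,55,50],[0,0,0.05]],[1,[-18,95,50],[0,0,0.1]],[1,[-24,140,50],[0,0,0.15]],[1,[-30,185,50],[0,0,0.2]],[1,[-36,230,50],[0,0,0.25]],[1,[-42,275,50],[0,0,0.3]],[1,[-48,320,50],[0,0,0.337]]])

```text
time: 17.1
ee_pos: [0.534, 0.1361, 0.2691]
tcp_rot: [-180.0, 0.0, -166.8]
wrist_force: [0.8, -1.0, 0.3]
opening: 0.0852
grasp_force: 0.0
```

Call:
step_arm(targets=[[1,[-6,45,0],[0,0,0]],[1,[-12,90,0],[0,0,0]],[1,[-18,135,0],[0,0,0]],[1,[-24,180,0],[0,0,0]],[1,[-30,215,0],[0,0,0]],[1,[-34,238,0],[0,0,0]],[1,[-36,248,0],[0,0,0]],[1,[-36,249,0],[0,0,0]]])

```text
time: 17.9
ee_pos: [0.4982, 0.384, 0.2683]
tcp_rot: [-180.0, -0.0, -166.8]
wrist_force: [-0.2, 0.1, -0.1]
opening: 0.0854
grasp_force: 0.0
```

Call:
step_arm(targets=[[1,[0,0,0],[0,0,0]],[1,[0,0,0],[0,0,0]]])

```text
time: 18.1
ee_pos: [0.499, 0.3821, 0.2689]
tcp_rot: [-180.0, 0.0, -166.9]
wrist_force: [0.3, 0.1, -0.3]
opening: 0.085
grasp_force: 0.0
```

```bash
python3 - <<'E'
from h import *
from workcell import bot
o=snap("f");e=o["ee_pos"]
print("small_next");box("f",.5827,-.1857,.065,.125,.07)
c=bot.camera_params("wrist");p,d=bot.camera("wrist");np.savez("pics/w3.npz",p=p,d=d,**c)
cv2.imwrite("pics/w3.png",p[:,:,::-1])
X,_,uv=load("w3")
for nm,x,y,zl,zh in(("wide top",.498,.3835,.15,.175),("wide rim",.498,.3835,.052,.065),("a top",.526,.182,.15,.175),("a rim",.526,.182,.045,.056)):
    m=(X[:,2]>zl)&(X[:,2]<zh)&(np.hypot(X[:,0]-x,X[:,1]-y)<.095)
    if m.sum()>20:print(nm,np.median(X[m,2]).round(4),rect(X[m]))
E
```

```text
t 18.1 tcp [499.  382.1 268.9] [-1.8000e+02  2.0000e-02 -1.6694e+02] F [ 0.3  0.1 -0.3] open 0.085 g 0.0
small_next
scene 335 z [0.0658 0.1102 0.118 ] [ 582.9 -185.4   73.8   16.3   -5. ]
side 492 z [0.0656 0.097  0.1183] [ 580.1 -183.9   71.8   21.7   -8.8]
wide top 0.1612 [498.3 383.1 102.   26.6  13.1]
wide rim 0.057 [498.1 383.8 139.7  84.3  12.9]
a top 0.1581 [525.8 182.  102.2  28.3  10.2]
a rim 0.0491 [526.  181.7 150.2  81.4  10.4]
```

small_next is seated in the narrow dock, and the wrist view confirms the wide-dock pose. Grasping large_done.

Call:
step_arm(targets=[[1,[-0.5,1,-15],[0,0,0]],[1,[-0.5,1,-45],[0,0,0]],[1,[-0.5,1,-80],[0,0,0]],[1,[-0.5,1,-112],[0,0,0]],[1,[-0.5,1,-135],[0,0,0]],[1,[-0.5,1,-149],[0,0,0]],[0.8,[-0.5,1,-152],[0,0,0]],[0.6,[-0.5,1,-152],[0,0,0]]], force=80)

```text
time: 19.05
ee_pos: [0.4983, 0.3842, 0.1171]
tcp_rot: [180.0, 0.0, -166.9]
wrist_force: [0.1, -0.5, 0.1]
opening: 0.059
grasp_force: 0.0
```

Call:
step_arm(targets=[[0.5,[0,0,0],[0,0,0]],[0.4,[0,0,0],[0,0,0]],[0.3,[0,0,0],[0,0,0]],[0,[0,0,0],[0,0,0]],[0,[0,0,0],[0,0,0]],[0,[0,0,0],[0,0,0]],[0,[0,0,0],[0,0,0]]])

```text
time: 19.75
ee_pos: [0.4986, 0.3845, 0.1178]
tcp_rot: [180.0, 0.1, -166.9]
wrist_force: [2.2, -0.6, 5.6]
opening: 0.0249
grasp_force: 79.6
```

Call:
step_arm(targets=[[0,[0,0,4],[0,0,0]],[0,[0,0,12],[0,0,0]],[0,[0,0,25],[0,0,0]],[0,[0,0,42],[0,0,0]],[0,[0,0,60],[0,0,0]],[0,[0,0,80],[0,0,0]],[0,[0,0,98],[0,0,0]],[0,[0,0,115],[0,0,0]]])

```text
time: 20.55
ee_pos: [0.498, 0.3844, 0.2332]
tcp_rot: [180.0, 0.0, -166.9]
wrist_force: [-0.2, 0.4, -6.2]
opening: 0.025
grasp_force: 78.7
```

Call:
step_arm(targets=[[0,[0,0,20],[0,0,0]],[0,[0,0,38],[0,0,0]],[0,[0,0,52],[0,0,0]],[0,[0,0,62],[0,0,0]],[0,[0,0,65],[0,0,0]],[0,[0,0,65],[0,0,0]]])

```text
time: 21.15
ee_pos: [0.4981, 0.3844, 0.2971]
tcp_rot: [180.0, 0.0, -166.9]
wrist_force: [-0.4, 0.8, -5.5]
opening: 0.0252
grasp_force: 78.8
```

```bash
python3 - <<'E'
from h import *
o=snap("g");e=o["ee_pos"];b=e[2]-.1028
box("g",e[0],e[1],b-.03,b+.1,.06);box("g",.4983,.3835,.04,.065,.09)
print(o["q"].round(1))
E
```

```text
t 21.15 tcp [498.1 384.4 297.1] [ 1.7998e+02  4.0000e-02 -1.6687e+02] F [-0.4  0.8 -5.5] open 0.0252 g 78.8
scene 1355 z [0.1952 0.2468 0.2937] [503.3 373.9 106.8  32.6  25.8]
side 2120 z [0.1956 0.2467 0.2925] [491.4 394.6 104.6  26.2  27. ]
scene 975 z [0.0403 0.0554 0.0606] [499.3 384.3 143.2  92.8  12.4]
side 2738 z [0.0409 0.0568 0.0607] [496.5 383.7 141.6  85.9  13.1]
[ 37.7  19.1  34.1 105.   -0.   24.5]
```

Call:
step_arm(targets=[[0,[0,-6,0],[0,0,-0.01]],[0,[-1,-20,0],[0,0,-0.03]],[0,[-2,-42,0],[0,0,-0.06]],[0,[-3,-70,0],[0,0,-0.1]],[0,[-4,-102,0],[0,0,-0.14]],[0,[-5,-135,0],[0,0,-0.18]],[0,[-6,-168,0],[0,0,-0.22]],[0,[-7,-201,0],[0,0,-0.26]]])

```text
time: 22.05
ee_pos: [0.4904, 0.1816, 0.2961]
tcp_rot: [-180.0, -0.0, 178.1]
wrist_force: [0.1, -0.8, -5.9]
opening: 0.0253
grasp_force: 79.1
```

Call:
step_arm(targets=[[0,[-1,-33,0],[0,0,-0.04]],[0,[-2,-66,0],[0,0,-0.08]],[0,[-3,-98,0],[0,0,-0.12]],[0,[-4,-130,0],[0,0,-0.15]],[0,[-5,-158,0],[0,0,-0.175]],[0,[-5,-180,0],[0,0,-0.19]],[0,[-5,-192,0],[0,0,-0.193]],[0,[-5,-196,0],[0,0,-0.193]]])

```text
time: 22.85
ee_pos: [0.4857, -0.0137, 0.2963]
tcp_rot: [-180.0, -0.0, 167.1]
wrist_force: [0.4, 0.0, -5.1]
opening: 0.0254
grasp_force: 79.4
```

Call:
step_arm(targets=[[0,[0,0,-5],[0,0,0]],[0,[0,0,-20],[0,0,0]],[0,[0,0,-42],[0,0,0]],[0,[0,0,-70],[0,0,0]],[0,[0,0,-100],[0,0,0]],[0,[0,0,-122],[0,0,0]],[0,[0,0,-134],[0,0,0]],[0,[0,0,-137],[0,0,0]]])

```text
time: 23.65
ee_pos: [0.4854, -0.0119, 0.1581]
tcp_rot: [-180.0, -0.1, 167.2]
wrist_force: [-0.3, 0.2, -4.6]
opening: 0.0249
grasp_force: 79.2
```

```bash
python3 - <<'E'
from h import *
o=snap("h");e=o["ee_pos"]
box("h",e[0],e[1],.065,.12,.062);box("h",.486,-.0125,.04,.054,.09)
E
```

```text
t 23.65 tcp [485.4 -11.9 158.1] [-1.7998e+02 -1.2000e-01  1.6724e+02] F [-0.3  0.2 -4.6] open 0.0249 g 79.2
scene 306 z [0.0653 0.0932 0.1186] [488.  -13.4 103.5  25.6 -12. ]
side 701 z [0.0656 0.0937 0.1194] [ 4.836e+02 -3.000e-01  1.056e+02  2.700e+01  1.200e+00]
scene 694 z [0.0405 0.049  0.053 ] [487.2 -11.6 154.7  81.9 -12.9]
side 839 z [0.0403 0.0492 0.053 ] [484.7 -12.8 151.8  83.7 -13.2]
```

Call:
step_arm(targets=[[0,[0,0,-6],[0,0,0]],[0,[0,0,-13],[0,0,0]],[0,[0,0,-20],[0,0,0]],[0,[0,0,-27],[0,0,0]],[0,[0,0,-34],[0,0,0]],[0,[0,0,-39],[0,0,0]],[0,[0,0,-42],[0,0,0]],[0,[0,0,-42],[0,0,0]]])

```text
time: 24.55
ee_pos: [0.4858, -0.0127, 0.117]
tcp_rot: [-180.0, -0.0, 167.2]
wrist_force: [1.2, -0.2, -5.9]
opening: 0.0253
grasp_force: 79.5
```

Call:
step_arm(targets=[[0,[0,0,-0.7],[0,0,0]],[0,[0,0,-1.5],[0,0,0]],[0,[0,0,-1.5],[0,0,0]],[0,[0,0,-1.5],[0,0,0]]])

```text
time: 24.95
ee_pos: [0.4861, -0.0127, 0.1161]
tcp_rot: [180.0, 0.0, 167.2]
wrist_force: [-0.5, 0.0, -4.9]
opening: 0.0253
grasp_force: 79.5
```

Call:
step_arm(targets=[[0,[0,0,-0.7],[0,0,0]],[0,[0,0,-1.3],[0,0,0]],[0,[0,0,-1.3],[0,0,0]],[0,[0,0,-1.3],[0,0,0]]])

```text
time: 25.35
ee_pos: [0.4861, -0.0127, 0.1148]
tcp_rot: [180.0, 0.0, 167.2]
wrist_force: [-1.1, 0.0, -4.0]
opening: 0.025
grasp_force: 79.8
```

Call:
step_arm(targets=[[0,[0,0,-0.5],[0,0,0]],[0,[0,0,-1],[0,0,0]],[0,[0,0,-1],[0,0,0]]])

```text
time: 25.65
ee_pos: [0.4861, -0.0127, 0.1147]
tcp_rot: [180.0, 0.1, 167.2]
wrist_force: [-4.1, 0.7, 5.7]
opening: 0.0253
grasp_force: 81.0
```

Contact with the floor. Releasing and going to large_next.

Call:
step_arm(targets=[[0.45,[0,0,0],[0,0,0]],[0.6,[0,0,0],[0,0,0]],[0.8,[0,0,0],[0,0,0]],[0.8,[0,0,5],[0,0,0]],[0.9,[0,0,25],[0,0,0]],[1,[0,0,60],[0,0,0]],[1,[0,0,105],[0,0,0]],[1,[0,0,150],[0,0,0]]])

```text
time: 26.45
ee_pos: [0.4856, -0.0126, 0.2654]
tcp_rot: [180.0, -0.0, 167.2]
wrist_force: [1.2, -0.1, 0.3]
opening: 0.0854
grasp_force: 0.0
```

Call:
step_arm(targets=[[1,[5,25,0],[0,0,0.06]],[1,[13,65,0],[0,0,0.14]],[1,[21,105,0],[0,0,0.22]],[1,[29,145,0],[0,0,0.3]],[1,[36,178,0],[0,0,0.37]],[1,[39,192,0],[0,0,0.403]],[1,[40,194.5,0],[0,0,0.403]],[1,[40,194.5,0],[0,0,0.403]]])

```text
time: 27.25
ee_pos: [0.526, 0.1814, 0.2637]
tcp_rot: [-180.0, -0.0, -169.8]
wrist_force: [-0.2, -0.3, 0.4]
opening: 0.0856
grasp_force: 0.0
```

```bash
python3 - <<'E'
from h import *
from workcell import bot
o=snap("i")
print("large_done");box("i",.486,-.0125,.065,.18,.07)
c=bot.camera_params("wrist");p,d=bot.camera("wrist");np.savez("pics/w4.npz",p=p,d=d,**c)
X,_,uv=load("w4")
for nm,x,y,zl,zh in(("wide rim",.498,.3835,.052,.065),("a top",.526,.182,.15,.175),("a rim",.526,.182,.045,.056)):
    m=(X[:,2]>zl)&(X[:,2]<zh)&(np.hypot(X[:,0]-x,X[:,1]-y)<.095)
    if m.sum()>20:print(nm,np.median(X[m,2]).round(4),rect(X[m]))
E
```

```text
t 27.25 tcp [526.  181.4 263.7] [-1.7998e+02 -2.0000e-02 -1.6980e+02] F [-0.2 -0.3  0.4] open 0.0856 g 0.0
large_done
scene 830 z [0.0669 0.1385 0.1614] [487.4 -13.2 106.2  27.  -11.8]
side 1650 z [0.0659 0.1287 0.1613] [484.  -12.4 104.   30.6 -12.6]
wide rim 0.0569 [498.3 383.8 140.8  85.4  12.8]
a top 0.1582 [525.6 181.6 101.4  26.5  10.5]
a rim 0.049 [526.1 181.3 149.7  80.2  10.2]
```

Call:
step_arm(targets=[[1,[-0.4,0.3,-15],[0,0,0]],[1,[-0.4,0.3,-45],[0,0,0]],[1,[-0.4,0.3,-80],[0,0,0]],[1,[-0.4,0.3,-112],[0,0,0]],[1,[-0.4,0.3,-135],[0,0,0]],[1,[-0.4,0.3,-147],[0,0,0]],[0.8,[-0.4,0.3,-149],[0,0,0]],[0.6,[-0.4,0.3,-149],[0,0,0]]], force=80)

```text
time: 28.2
ee_pos: [0.526, 0.1818, 0.1156]
tcp_rot: [180.0, 0.1, -169.8]
wrist_force: [-0.0, -0.0, 0.4]
opening: 0.0588
grasp_force: 0.0
```

Call:
step_arm(targets=[[0.5,[0,0,0],[0,0,0]],[0.4,[0,0,0],[0,0,0]],[0.3,[0,0,0],[0,0,0]],[0,[0,0,0],[0,0,0]],[0,[0,0,0],[0,0,0]],[0,[0,0,0],[0,0,0]],[0,[0,0,0],[0,0,0]]])

```text
time: 28.9
ee_pos: [0.5261, 0.1822, 0.1158]
tcp_rot: [180.0, 0.1, -169.7]
wrist_force: [-0.0, -0.8, 5.6]
opening: 0.0253
grasp_force: 79.7
```

Call:
step_arm(targets=[[0,[0,0,4],[0,0,0]],[0,[0,0,12],[0,0,0]],[0,[0,0,25],[0,0,0]],[0,[0,0,42],[0,0,0]],[0,[0,0,60],[0,0,0]],[0,[0,0,75],[0,0,0]],[0,[0,0,84],[0,0,0]],[0,[0,0,85],[0,0,0]]])

```text
time: 29.7
ee_pos: [0.5261, 0.1823, 0.2012]
tcp_rot: [180.0, 0.1, -169.7]
wrist_force: [0.0, 0.8, -7.7]
opening: 0.0252
grasp_force: 78.9
```

Call:
step_arm(targets=[[0,[-1,8,0],[0,0,0.005]],[0,[-4,30,0],[0,0,0.01]],[0,[-9,65,0],[0,0,0.02]],[0,[-15,105,0],[0,0,0.03]],[0,[-20,145,0],[0,0,0.04]],[0,[-25,178,0],[0,0,0.046]],[0,[-27.5,197,0],[0,0,0.046]],[0,[-28,201.3,0],[0,0,0.046]]])

```text
time: 30.5
ee_pos: [0.4966, 0.3856, 0.1982]
tcp_rot: [-180.0, -0.1, -167.0]
wrist_force: [0.4, -0.5, -6.3]
opening: 0.0251
grasp_force: 80.2
```

Call:
step_arm(targets=[[0,[0,0,0],[0,0,0]],[0,[0,0,-8],[0,0,0]],[0,[0,0,-20],[0,0,0]],[0,[0,0,-30],[0,0,0]],[0,[0,0,-33],[0,0,0]],[0,[0,0,-34],[0,0,0]],[0,[0,0,-34],[0,0,0]]])

```text
time: 31.2
ee_pos: [0.4977, 0.3833, 0.1658]
tcp_rot: [180.0, 0.0, -167.1]
wrist_force: [-0.2, -0.2, -7.7]
opening: 0.0246
grasp_force: 80.0
```

```bash
python3 - <<'E'
from h import *
o=snap("j");e=o["ee_pos"]
box("j",e[0],e[1],.075,.13,.062);box("j",.498,.3835,.045,.0605,.09)
for n,(x0,y0) in(("scene",(300,70)),("side",(145,275))):
    f=np.load(f"pics/{n}j.npz")["p"][y0:y0+105,x0:x0+100,::-1];cv2.imwrite(f"pics/c_{n}.png",cv2.resize(f,(400,420)))
cv2.imwrite("pics/j.png",np.hstack([cv2.imread(f"pics/c_{n}.png") for n in("scene","side")]))
E
```

```text
t 31.2 tcp [497.7 383.3 165.8] [ 1.8000e+02  1.0000e-02 -1.6711e+02] F [-0.2 -0.2 -7.7] open 0.0246 g 80.0
scene 575 z [0.0756 0.1029 0.1296] [503.5 372.8 106.   29.6  24.3]
side 805 z [0.0755 0.1036 0.1293] [491.3 393.7 105.1  26.6  26.6]
scene 531 z [0.0453 0.0561 0.0602] [498.6 383.6 145.2  89.8  13.8]
side 1573 z [0.0456 0.057  0.0602] [497.4 383.5 141.2  86.5  12.8]
```

View pics/j.png

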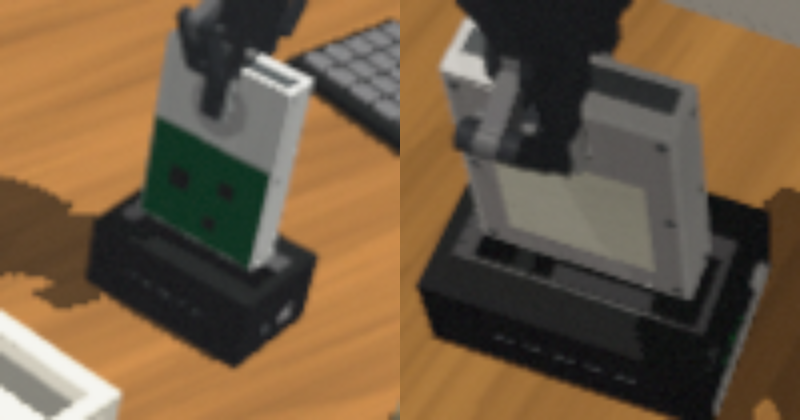

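The drive is centred over the wide dock's mouth in both crops, (205,240) on the left and (590,280) on the right. Its underside is at about 62 mm. Inserting.

Call:
step_arm(targets=[[0,[0.3,0.3,-6],[0,0,0]],[0,[0.3,0.3,-12],[0,0,0]],[0,[0.3,0.3,-18],[0,0,0]],[0,[0.3,0.3,-23],[0,0,0]],[0,[0.3,0.3,-25],[0,0,0]],[0,[0.3,0.3,-25],[0,0,0]]])

```text
time: 31.9
ee_pos: [0.4978, 0.3836, 0.1402]
tcp_rot: [-180.0, -0.0, -167.1]
wrist_force: [-1.1, -0.4, -6.2]
opening: 0.0252
grasp_force: 80.3
```

Call:
step_arm(targets=[[0,[0,0,-5],[0,0,0]],[0,[0,0,-10],[0,0,0]],[0,[0,0,-15],[0,0,0]],[0,[0,0,-18],[0,0,0]],[0,[0,0,-20],[0,0,0]],[0,[0,0,-20.5],[0,0,0]],[0,[0,0,-20.5],[0,0,0]]])

```text
time: 32.6
ee_pos: [0.4979, 0.3837, 0.1202]
tcp_rot: [180.0, 0.0, -167.1]
wrist_force: [-0.5, 0.4, -6.9]
opening: 0.0253
grasp_force: 80.3
```

Call:
step_arm(targets=[[0,[0,0,-0.7],[0,0,0]],[0,[0,0,-1.4],[0,0,0]],[0,[0,0,-1.4],[0,0,0]],[0,[0,0,-1.4],[0,0,0]]])

```text
time: 33.0
ee_pos: [0.498, 0.3838, 0.1189]
tcp_rot: [180.0, 0.0, -167.1]
wrist_force: [-0.9, 0.2, -6.6]
opening: 0.0252
grasp_force: 80.6
```

Call:
step_arm(targets=[[0,[0,0,-0.7],[0,0,0]],[0,[0,0,-1.2],[0,0,0]],[0,[0,0,-1.2],[0,0,0]],[0,[0,0,-1.2],[0,0,0]]])

```text
time: 33.4
ee_pos: [0.498, 0.3838, 0.1189]
tcp_rot: [180.0, 0.1, -167.1]
wrist_force: [-4.6, -3.2, 6.3]
opening: 0.0253
grasp_force: 81.7
```

Call:
step_arm(targets=[[0.45,[0,0,0],[0,0,0]],[0.6,[0,0,0],[0,0,0]],[0.8,[0,0,0],[0,0,0]],[0.8,[0,0,5],[0,0,0]],[0.9,[0,0,25],[0,0,0]],[1,[0,0,60],[0,0,0]],[1,[0,0,105],[0,0,0]],[1,[0,0,150],[0,0,0]]])

```text
time: 34.2
ee_pos: [0.4976, 0.3835, 0.2694]
tcp_rot: [-180.0, -0.0, -167.1]
wrist_force: [1.2, 1.2, 0.7]
opening: 0.0854
grasp_force: 0.0
```

Call:
step_arm(targets=[[1,[-10,0,20],[0,0,0]],[1,[-40,0,40],[0,0,0]],[1,[-80,0,50],[0,0,0]],[1,[-110,0,50],[0,0,0]],[1,[-120,0,50],[0,0,0]],[1,[-120,0,50],[0,0,0]]])

```text
time: 34.8
ee_pos: [0.3771, 0.3839, 0.3184]
tcp_rot: [180.0, 0.1, -167.0]
wrist_force: [-0.1, 0.3, 0.7]
opening: 0.0856
grasp_force: 0.0
```

```bash
python3 - <<'E'
from h import *
o=snap("k")
for nm,x,y in(("large_next",.498,.3835),("large_done",.486,-.0125),("small_next",.583,-.1855),("small_done",.456,-.371)):
    print(nm);box("k",x,y,.07,.18,.07)
print("bottle");box("k",.7215,.008,.07,.18,.05)
cv2.imwrite("pics/k.png",np.load("pics/scenek.npz")["p"][:,:,::-1])
E
```

```text
t 34.8 tcp [377.1 383.9 318.4] [ 1.7996e+02  7.0000e-02 -1.6701e+02] F [-0.1  0.3  0.7] open 0.0856 g 0.0
large_next
scene 1180 z [0.0716 0.1266 0.1636] [499.8 382.4 104.1  34.1  14.4]
side 2255 z [0.0713 0.1451 0.164 ] [496.7 383.9 103.   28.8  12.9]
large_done
scene 809 z [0.072  0.1391 0.1612] [487.6 -13.3 106.   26.9 -12.1]
side 865 z [0.0708 0.1238 0.1607] [461.2  -6.5  57.3  29.2  -9.7]
small_next
scene 310 z [0.0713 0.1121 0.1173] [ 584.  -185.4   71.4   16.8   -5.1]
small_done
scene 303 z [0.0703 0.1092 0.1146] [ 456.8 -371.    73.3   16.6    9.9]
side 423 z [0.0711 0.0964 0.1146] [ 453.4 -369.6   69.4   22.1    5.6]
bottle
scene 578 z [0.0706 0.1062 0.1234] [726.4   7.5  51.   47.3 -86.1]
side 46 z [0.0715 0.0811 0.0911] [728.6  29.4  35.4   9.  -24.1]
```

View pics/k.png

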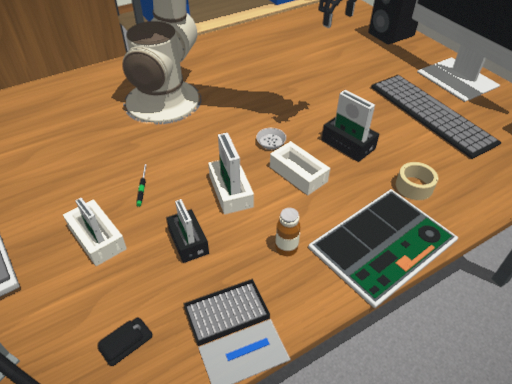

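All four drives stand at full depth in their places: wide dock (350,130), foam_b (230,180), narrow dock (187,232) and foam_c (95,228). The bottle is standing at (288,230) and the arm is clear, so I'm handing in.

```bash
python3 -c "
from workcell import bot
print(bot.job_done())"
```

```text
the job is handed in; nothing more can be done
None
```

I swapped the drives and handed the job in at about 35 s: large_next is in the wide dock, small_next in the narrow dock, large_done in foam_b and small_done in foam_c, all upright and fully down by the last camera measurements, with the bottle still standing; the hand-in returned no verdict.

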